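Make up two sample kits at the stirrer bench

ROBOT

A 7-joint arm with a two-finger parallel gripper is mounted at the origin on the work surface. World frame = base frame: x ahead of the robot, y to its left, z up, the work surface at z = 0. Lengths are in m, angles in rad, forces in N, time in s.
With the tool pointing down it reaches from about 0.4 to 0.875 m from the base axis. Payload 4.4 kg.
Tool frame: the origin (TCP) lies at the very end of the fingers, on their centre line; the grasp point (between the pads) lies 19 mm behind it; z points along the fingers, y is the line along which they close (so a half turn about z gives the same grasp; the last joint's range is limited). The gripper opens to 85 mm and grips with 20 to 120 N. Pads are 22 mm wide; open, the fingers measure 114 mm over their backs; the gripper's body (76 mm by 85 mm) begins 54 mm behind the grasp point. The pads swing forward as they close: fully open they stand 13 mm farther back than shut.
Start: joints at [-1.334, 0.628, 0.038, 1.517, -0.027, 0.996, -0.02], TCP at [0.194, 0.62, 0.199] pointing down, gripper open.
Joint ranges: [-3.06, 3.06], [-0.37, 2.12], [-1.25, 1.32], [0.18, 2.47], [-1.1, 4.24], [0.23, 1.98], [-2.94, 2.94]. Speed limits (rad/s): [2.57, 2.57, 3.14, 3.14, 3.14, 3.14, 3.14].

INTERFACE

Orientations are given as a unit quaternion [w, x, y, z].
In Python, from workcell import bot gives the robot as it stands.
- The arm moves only by the tool drive_tool, never from a script. Its arguments are lists of equal length, an entry for each row: "grip": the finger opening in mm, from 0 to 85.4; "translation": the shift along the tool's x, y, z in mm, a list of three; "roll": the turn about the tool's z in degrees. In form: {"grip": [grip, ...], "translation": [[dx, dy, dz], ...], "roll": [roll, ...]}. A call has 1 to 12 rows; each row shifts and turns the commanded pose from where the row before left it, along the tool's axes as they then stand; what a row does not reach is not made up. A row lasts 1/8 s, in which the tool goes at most 62.5 mm and 10.7 degrees, less where a joint would pass 70% of its speed; a pose out of reach is approached as far as the arm can. A call with a gripper value outside its range is refused whole. The fingers move at their own pace and stop on an object; "squeeze" is the grip in N (left out, the last holds). Time passes only in rows, so rows that do not move let the fingers close. It gives the time, the measured TCP pose, the force, the opening and the grip force at its end, in the units of the state.
- bot.state(): the state, without advancing time (a new reading comes with each control period).
- bot.capture(name): name is "side" or "top" or "wrist"; returns a dict with "pixels" (480x640x3 uint8, red, green, blue), "mtx" (3x3 intrinsics, pixels), "R" (3x3) and "t" (3): a world point X has camera coordinates R X + t. Camera axes: x right, y down, z forward; pixel columns grow to the right and rows downward; lengths in m; the calibration is good to about 2 mm. The wrist camera is an equidistant fisheye: a pixel r from the principal point sees the ray r / f radians off the axis. A picture is of the moment at which its call begins. There is no depth.
- bot.close_job(): hands the job in; it is judged then, once.
The state is a dict: "time": time; "qpos": joint angles; "joint_velocities": joint speeds; "joint_efforts": joint torques, N m; "tcp_pos": TCP position; "tcp_rot": TCP orientation; "ft_force": force on the tool from outside, world axes, zero at the start; "torque": the same for the moment, N m; "finger_gap": finger opening in m; "finger_force": force on a finger pad.
Only numpy, scipy, OpenCV 4.12 (cv2) and the standard library are available. Lean on these libraries where they do the work, as an engineer would, in place of code of your own. Each camera call takes 0.05 s, during which the arm holds its last target. There are 200 camera calls.

TASK

Make up the two kits from the stock on the bench: the orange tray gets the clear bottle with the blue cap and the green box, the blue tray gets the brown bottle and the white pot. In each tray the bottle stands on the black rubber pad and the other item in the bare compartment, everything upright and flat on the compartment floor. Set things down gently without dropping or tipping them, and leave the red-capped bottle, the beaker and the measuring cylinder where they are.

Things in the scene. Friction and masses are not known exactly. Their poses are not given: they have to be found in the camera images.
- clear_bottle_mid (a point): Clear glass laboratory bottle with a BLUE cap and a white paper label. 100 mm tall; body 54 mm in diameter from its foot up to 64 mm, then a shoulder and a cap 45 mm in diameter (from 76 to 100 mm). About 140 g. This point is on its axis, half-way up (50 mm above its foot). It stands upright on the bench at the start.
- amber_bottle_mid (a point): Brown (amber) glass laboratory bottle with a BLACK cap and a white paper label. 100 mm tall; body 54 mm in diameter from its foot up to 64 mm, then a shoulder and a cap 45 mm in diameter (from 76 to 100 mm). About 140 g. This point is on its axis, half-way up (50 mm above its foot). It stands upright on the bench at the start.
- pot_mid (a point): White plastic pot with a white lid, 60 mm tall; body 44 mm in diameter at the foot widening to 47 mm, lid 50 mm in diameter over the top 15 mm. About 60 g. This point is on its axis, half-way up (30 mm above its foot). It stands upright on the bench at the start.
- green_box_mid (a point): Green plastic sample box, closed, 40 mm (its x) by 68 mm (its y) by 50 mm tall (its z), with a dark seam below its lid. About 90 g. This point is its centre, 25 mm above its underside. It stands upright on the bench at the start, at some yaw.
- blue_tray: Shallow blue tray fixed to the bench, 96 mm (its x) by 192 mm (its y), 18 mm tall. Origin: centre of its underside, on the bench; z up. A wall across the middle makes two square compartments, 88 x 88 mm inside, centred at y = +46 and -46 mm (x = 0); walls 4 mm thick, 18 mm high. The +y one has a black rubber pad, top 6 mm above the bench; the -y one is bare blue plastic, floor 4 mm above the bench.
- orange_tray: Shallow orange tray fixed to the bench, 96 mm (its x) by 192 mm (its y), 18 mm tall. Origin: centre of its underside, on the bench; z up. A wall across the middle makes two square compartments, 88 x 88 mm inside, centred at y = +46 and -46 mm (x = 0); walls 4 mm thick, 18 mm high. The +y one has a black rubber pad, top 6 mm above the bench; the -y one is bare orange plastic, floor 4 mm above the bench.
- spare_bottle_mid (a point): Bystander, belongs to no kit: clear glass bottle with a RED cap, among the stock. 100 mm tall; body 54 mm in diameter from its foot up to 64 mm, then a shoulder and a cap 45 mm in diameter (from 76 to 100 mm). About 140 g. This point is on its axis, half-way up (50 mm above its foot). It stands upright on the bench at the start.
- beaker_mid (a point): Bystander: small empty clear glass beaker, 48 mm in diameter, 55 mm tall, between the trays. This point is on its axis, half-way up.
- cylinder_mid (a point): Bystander: slender glass measuring cylinder, 26 mm in diameter and 180 mm tall on a 64 mm round foot, beyond the trays. This point is on its axis, half-way up.

How it is judged:
By the outcome, as a careful person would: the job done as asked, in the order asked, and still so for the second after the job is handed in, with the robot touching nothing.
It also fails if it takes over 96 s, if anything falls off the work surface, if the arm or the gripper's body presses on something with over 40 N, if the wrist force passes 120 N, or if a joint passes its speed limit or range.

## Working session

There is one attempt and no reset: what is moved stays moved. The work goes in short steps, Python scripts to look and compute and a tool call to move; the robot and the scene stay as the last step left them, time stands still between calls to the robot, and variables do not carry over. Pictures are saved under pics/ and viewed, at most 18 in all, crops included, and the job is handed in when it is done.

Besides the shell and the picture viewer there is one more tool, called after "Request:" as name(argument=value, ...) on one line, values as JSON. drive_tool: Moves the arm, as the interface text tells. Its arguments: {"type":"object","properties":{"grip":{"type":"array"},"translation":{"type":"array"},"roll":{"type":"array"},"squeeze":{"type":"number"}},"required":["grip","translation","roll"]}

```bash
mkdir -p pics; ls; python3 - <<'E'
from workcell import bot
import cv2,numpy as np
for n in("side","top"):
    c=bot.capture(n); cv2.imwrite(f"pics/{n}0.png",c["pixels"][:,:,::-1]); np.savez(f"{n}0.npz",**c)
    print(n,c["mtx"].round(1).tolist(),(-c["R"].T@c["t"]).round(3),c["R"].round(2).tolist())
s=bot.state();print(s["tcp_pos"],s["tcp_rot"],s["time"],s["finger_gap"])
E
```

```text
pics
side [[457.6, 0.0, 321.1], [0.0, 457.6, 235.9], [0.0, 0.0, 1.0]] [0.164 0.408 0.704] [[-0.67, -0.74, 0.02], [-0.53, 0.46, -0.71], [0.52, -0.49, -0.7]]
top [[461.4, 0.0, 322.3], [0.0, 461.4, 242.7], [0.0, 0.0, 1.0]] [0.48  0.007 0.881] [[-0.02, -1.0, 0.01], [-0.99, 0.02, -0.13], [0.13, -0.01, -0.99]]
[0.19365853 0.6198539  0.1983818 ] [-1.09923897e-04  1.50846622e-01  9.88556828e-01 -8.25685102e-04] 0.1 0.08568127748927636
```

View pics/top0.png

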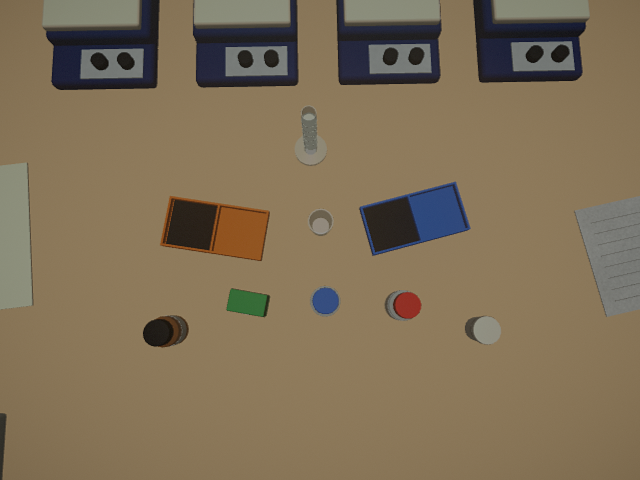

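View pics/side0.png

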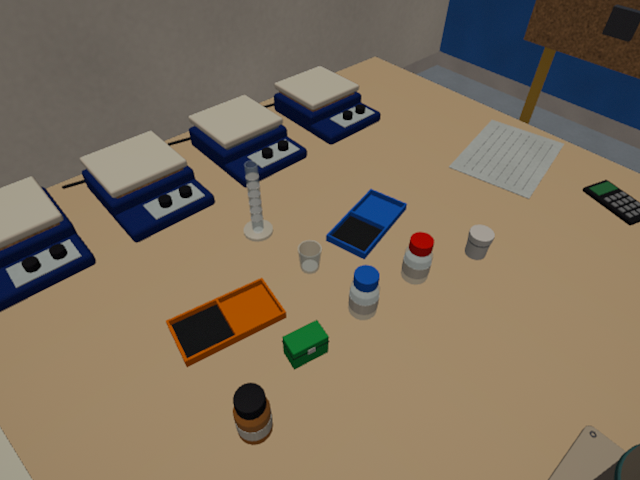

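Top view: blue cap (326,301), red (407,306), pot (487,331), black cap (159,333), green box (248,302), orange tray centre (216,229), blue tray (415,219), with both pads on the image-left side (+y). The side view agrees with this.

```bash
cat >h.py <<'E'
import numpy as np,cv2
def back(c,uv,z):
    uv=np.atleast_2d(uv).astype(float); K=c["mtx"];R=c["R"];o=-R.T@c["t"]
    d=np.c_[uv,np.ones(len(uv))]@np.linalg.inv(K).T@R
    return (o+d*((z-o[2])/d[:,2])[:,None])[:,:2]
def blob(c,lo,hi,roi):
    hsv=cv2.cvtColor(c["pixels"],cv2.COLOR_RGB2HSV); m=cv2.inRange(hsv,lo,hi)
    x0,y0,x1,y1=roi; k=np.zeros_like(m);k[y0:y1,x0:x1]=m[y0:y1,x0:x1]
    k=cv2.morphologyEx(k,cv2.MORPH_OPEN,np.ones((2,2)))
    cs,_=cv2.findContours(k,cv2.RETR_EXTERNAL,cv2.CHAIN_APPROX_NONE)
    return max(cs,key=cv2.contourArea)[:,0]
def rect(c,cnt,z):
    p=(back(c,cnt,z)*1000).astype(np.float32); return cv2.minAreaRect(p)
def circ(c,cnt,z):
    e=cv2.fitEllipse((back(c,cnt,z)*1000).astype(np.float32)); return e
E
python3 - <<'E'
from h import *
c=dict(np.load("top0.npz")); px=c["pixels"]
hsv=cv2.cvtColor(px,cv2.COLOR_RGB2HSV)
for n,(u,v) in dict(blue=(326,301),amber=(155,333),pot=(487,328),green=(245,300),gside=(267,306),or_=(240,230),bl=(435,212),pad=(190,225),bench=(290,270),cyl=(311,155),red=(408,306)).items(): print(n,hsv[v,u],end="; ")
print()
f=lambda r:np.round(np.r_[r[0],r[1],r[2]],1)
print("clear",f(circ(c,blob(c,(105,120,60),(125,255,255),(305,280,350,322)),.1)))
print("red",f(circ(c,blob(c,(170,120,60),(180,255,255),(380,280,430,330)),.1)))
print("amber",f(circ(c,blob(c,(0,0,0),(180,255,50),(135,310,175,355)),.1)))
print("pot",f(circ(c,blob(c,(0,0,110),(180,70,255),(460,310,510,352)),.06)))
g=blob(c,(50,100,80),(80,255,255),(215,280,280,325));print("green",f(rect(c,g,.05)))
o=blob(c,(5,190,60),(18,255,255),(150,185,280,270));print("orange",f(rect(c,o,.018)))
b=blob(c,(105,150,50),(125,255,255),(350,175,480,260));print("bluetray",f(rect(c,b,.018)))
E
```

```text
blue [110 149 127]; amber [20 74 31]; pot [ 26  26 145]; green [ 61 127 108]; gside [ 37 103  57]; or_ [ 14 196 146]; bl [110 163 125]; pad [ 15 100  41]; bench [ 18  92 144]; cyl [ 19  39 145]; red [  3 192 145]; 
clear [486.4  -4.6  41.   41.7  78.5]Traceback (most recent call last):
  File "<stdin>", line 8, in <module>
  File "h.py", line 11, in blob
    return max(cs,key=cv2.contourArea)[:,0]
           ~~~^^^^^^^^^^^^^^^^^^^^^^^^
ValueError: max() iterable argument is empty
```

```bash
python3 - <<'E'
from h import *
c=dict(np.load("top0.npz"))
f=lambda r:np.round(np.r_[r[0],r[1],r[2]],1)
print("clear",f(circ(c,blob(c,(105,120,60),(125,255,255),(305,280,350,322)),.1)))
print("red",f(circ(c,blob(c,(0,150,60),(8,255,255),(380,280,430,330)),.1)))
print("amber",f(circ(c,blob(c,(0,0,0),(180,120,45),(135,310,175,355)),.1)))
print("pot",f(circ(c,blob(c,(0,0,110),(180,55,255),(460,310,510,352)),.06)))
for t in(70,85):
  g=blob(c,(50,100,t),(80,255,255),(215,280,280,325));print("green",f(rect(c,g,.05)))
for s in(140,170):
  hsv=cv2.cvtColor(c["pixels"],cv2.COLOR_RGB2HSV)
  o=blob(c,(5,s,40),(17,255,255),(150,185,280,270));print("orange",f(rect(c,o,.018)))
  b=blob(c,(100,s-30,30),(125,255,255),(350,175,480,260));print("bluetray",f(rect(c,b,.018)))
from workcell import bot
from scipy.spatial.transform import Rotation as R
q=bot.state()["tcp_rot"];print(R.from_quat(np.r_[q[1:],q[0]]).as_matrix().round(3))
E
```

```text
clear [486.4  -4.6  41.   41.7  78.5]
red [ 476.2 -141.8   41.8   44.9    2.4]
amber [440.3 276.2  41.2  44.7  26. ]
pot [ 429.6 -287.2   46.7   47.4  159.4]
green [486.8 134.8  66.6  38.7  78.7]
green [487.  134.9  66.3  38.5  78.8]
orange [628.5 199.8 192.5  97.2  80.1]
bluetray [ 639.4 -179.    95.5  192.1   13.7]
orange [628.3 200.  192.3  96.3  80.1]
bluetray [ 638.8 -177.4   94.7  186.1   13.8]
[[-0.954  0.298 -0.   ]
 [ 0.298  0.954 -0.002]
 [-0.    -0.002 -1.   ]]
```

Request:
drive_tool(grip=[85,85,85,85,85,85,85,85,85,85,85,85], translation=[[0,0,0],[0,0,0],[0,0,0],[0,0,0],[0,0,0],[0,0,0],[0,0,0],[-45,30,0],[-45,30,0],[-45,30,0],[-45,30,0],[-45,30,0]], roll=[10.4,10.4,10.4,10.4,10.4,10.4,10.2,0,0,0,0,0], squeeze=40)

```text
time: 1.6
tcp_pos: [0.3446, 0.3939, 0.199]
tcp_rot: [0.0, 0.707, 0.708, -0.0]
ft_force: [0.6, 0.9, -0.4]
finger_gap: 0.085
finger_force: 0.0
```

Request:
drive_tool(grip=[85,85,85,85,85,85,85,85,85,85,85,85], translation=[[-44,16,0],[-44,16,0],[-44,16,0],[-44,16,0],[-44,16,0],[-44,16,0],[-44,16,0],[-44,15,0],[-44,14,0],[0,0,20],[0,0,20],[0,0,0]], roll=[0,0,0,0,0,0,0,0,0,0,0,0])

```text
time: 3.1
tcp_pos: [0.4839, -0.0004, 0.158]
tcp_rot: [-0.001, 0.707, 0.707, -0.001]
ft_force: [-0.0, 0.2, 0.3]
finger_gap: 0.0846
finger_force: 0.0
```

```bash
python3 - <<'E'
from workcell import bot
import cv2
s=bot.state();print(s["tcp_pos"].round(4) if hasattr(s["tcp_pos"],'round') else s["tcp_pos"],s["time"])
c=bot.capture("wrist");cv2.imwrite("pics/w1.png",c["pixels"][:,:,::-1])
from h import *
R,t=c["R"],c["t"];K=c["mtx"]
import numpy as np
for X in([.4864,-.0046,.1],[.4868,.1348,.05]):
    p=R@np.array(X)+t;th=np.arctan2(np.hypot(p[0],p[1]),p[2]);d=p[:2]/np.hypot(p[0],p[1]);print(X,(K[:2,2]+K[0,0]*th*d).round(1))
E
```

```text
[ 4.839e-01 -4.000e-04  1.580e-01] 3.1
[0.4864, -0.0046, 0.1] [325.1 254.3]
[0.4868, 0.1348, 0.05] [325.9  53.6]
```

View pics/w1.png

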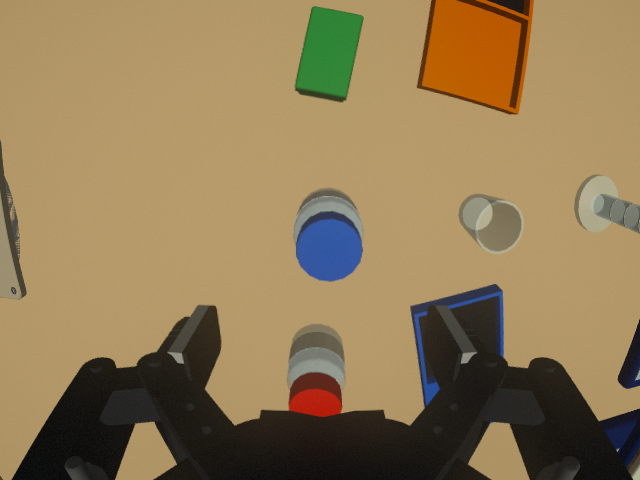

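The wrist view shows the blue cap at (329,247) against a predicted (325,254), and the box at (331,53) against (326,54). The position error is only a few mm, so I'll go to about (488,-2).

Request:
drive_tool(grip=[85,85,85,85,85,85,75,68,62,58,54,48], translation=[[-2,4,20],[0,0,30],[0,0,30],[0,0,26],[0,0,18],[0,0,0],[0,0,0],[0,0,0],[0,0,0],[0,0,0],[0,0,0],[0,0,0]], roll=[0,0,0,0,0,0,0,0,0,0,0,0], squeeze=40)

```text
time: 4.65
tcp_pos: [0.4893, -0.0023, 0.0352]
tcp_rot: [-0.0, 0.707, 0.707, -0.0]
ft_force: [-0.2, 0.4, -0.7]
finger_gap: 0.0478
finger_force: 0.0
```

```bash
python3 - <<'E'
from workcell import bot
import cv2,numpy as np
a=bot.capture("side")["pixels"][150:400,250:500,::-1];b=bot.capture("wrist")["pixels"][:,:,::-1]
cv2.imwrite("pics/w2.png",np.hstack([cv2.resize(a,(400,400)),cv2.resize(b,(400,400))]))
s=bot.state();print(s["finger_gap"],s["finger_force"])
E
```

```text
0.04794414965668988 0.022459845640696585
```

View pics/w2.png

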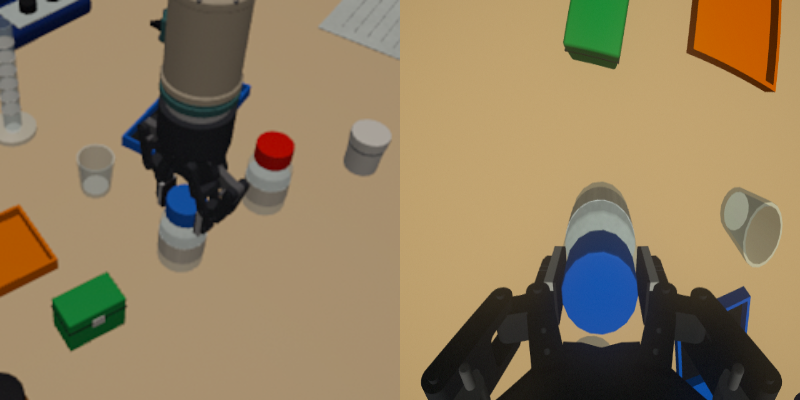

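```bash
python3 - <<'E'
from workcell import bot
import cv2,numpy as np
cs=bot.capture("side");cw=bot.capture("wrist")
p=np.array(bot.state()["tcp_pos"])
def pj(c,X):
    q=c["R"]@X+c["t"];return (c["mtx"]@q)[:2]/q[2]
def pw(c,X):
    q=c["R"]@X+c["t"];r=np.hypot(q[0],q[1]);return c["mtx"][:2,2]+c["mtx"][0,0]*np.arctan2(r,q[2])*q[:2]/r
print(cw["mtx"].round(1).tolist(),(-cw["R"].T@cw["t"]).round(4),p)
im=cs["pixels"][:,:,::-1].copy();iw=cw["pixels"][:,:,::-1].copy()
def ring(img,f,c,x,y,z,r,col):
    P=np.array([f(c,np.array([x+r*np.cos(a),y+r*np.sin(a),z])) for a in np.linspace(0,6.28,40)]).astype(int);cv2.polylines(img,[P],True,col,1)
for z,r in((0,.027),(.064,.027),(.1,.0225)):
    ring(im,pj,cs,.488,-.002,z,r,(0,0,255));ring(iw,pw,cw,.488,-.002,z,r,(0,0,255))
for s in(-1,1):
  for dz in(0,.019):
    X=p+[s*.024,0,dz]
    for img,f,c in((im,pj,cs),(iw,pw,cw)): cv2.circle(img,tuple(f(c,X).astype(int)),3,(0,255,255),-1)
cv2.imwrite("pics/w3.png",np.hstack([cv2.resize(im[200:340,300:440],(400,400),interpolation=0),cv2.resize(iw[180:480,160:480],(400,375))[:375].copy() if 0 else cv2.resize(iw[160:480,160:480],(400,400))]))
E
```

```text
[[371.6, 0.0, 321.9], [0.0, 371.6, 241.6], [0.0, 0.0, 1.0]] [0.4899 0.0749 0.2094] [ 0.48930886 -0.00233568  0.03516332]
```

View pics/w3.png

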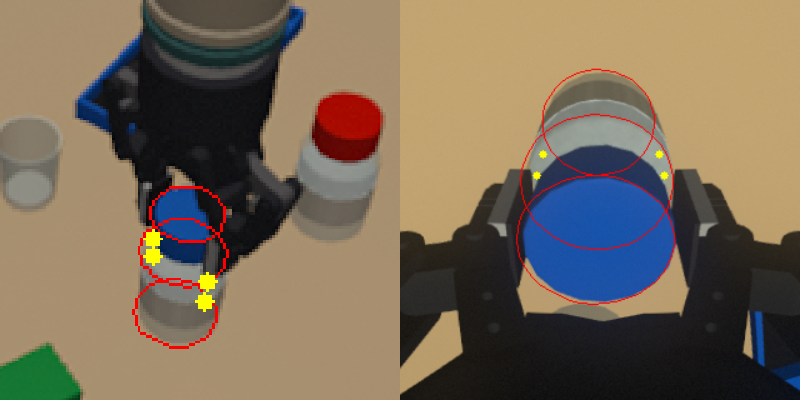

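The bottle model overlays well at (488,-2). The real pads stand about 30 mm higher than the TCP reading suggests, so they are level with the cap. That makes a cap grasp straightforward: close, then lift.

Request:
drive_tool(grip=[46,44,42,40,40,40,40], translation=[[0,0,0],[0,0,0],[0,0,0],[0,0,0],[0,0,0],[0,0,-4],[0,0,-6]], roll=[0,0,0,0,0,0,0], squeeze=50)

```text
time: 5.72
tcp_pos: [0.4895, -0.0023, 0.0453]
tcp_rot: [0.0, 0.707, 0.707, 0.0]
ft_force: [-0.1, -0.1, -1.1]
finger_gap: 0.0439
finger_force: 49.9
```

```bash
python3 - <<'E'
from workcell import bot
import cv2,numpy as np
s=bot.state();print(s["finger_gap"],s["finger_force"],s["ft_force"])
im=bot.capture("side")["pixels"][:,:,::-1];iw=bot.capture("wrist")["pixels"][:,:,::-1]
cv2.imwrite("pics/w4.png",np.hstack([cv2.resize(im[180:320,300:440],(400,400)),cv2.resize(iw[160:480,160:480],(400,400))]))
E
```

```text
0.04391433310195689 49.938667509654806 [-0.14048044 -0.07766481 -1.05193468]
```

View pics/w4.png

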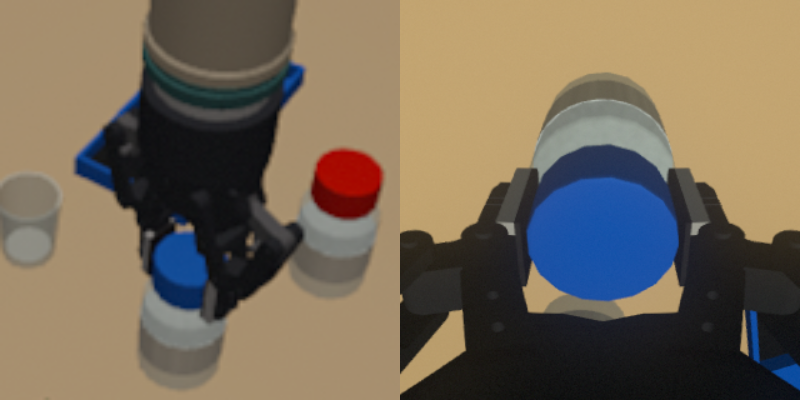

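Request:
drive_tool(grip=[40,40,40,40,40,40,40,40,40,40,40,40], translation=[[0,0,-20],[0,0,-30],[0,0,-20],[20,12,-10],[30,18,0],[38,22,0],[42,25,0],[42,25,0],[38,22,0],[25,15,0],[12,8,0],[0,0,0]], roll=[0,0,0,0,0,0,0,0,0,0,0,0])

```text
time: 7.32
tcp_pos: [0.6359, 0.2449, 0.1247]
tcp_rot: [-0.0, 0.707, 0.708, -0.0]
ft_force: [0.4, -0.4, -1.3]
finger_gap: 0.0436
finger_force: 50.2
```

Request:
drive_tool(grip=[40,40,40,40,40,40,40], translation=[[0,0,20],[0,0,25],[0,0,20],[0,0,8],[0,0,4],[0,0,0],[0,0,0]], roll=[0,0,0,0,0,0,0])

```text
time: 8.2
tcp_pos: [0.6367, 0.245, 0.049]
tcp_rot: [0.0, 0.707, 0.707, 0.001]
ft_force: [-0.7, -0.8, -0.7]
finger_gap: 0.0437
finger_force: 50.2
```

```bash
python3 - <<'E'
from workcell import bot
import cv2,numpy as np
s=bot.state();print(s["tcp_pos"],s["finger_gap"],s["finger_force"],s["ft_force"])
im=bot.capture("side")["pixels"][:,:,::-1];iw=bot.capture("wrist")["pixels"][:,:,::-1]
cv2.imwrite("pics/w5.png",np.hstack([cv2.resize(im[210:400,140:330],(400,400)),cv2.resize(iw[:,80:560],(400,400))]))
E
```

```text
[0.63674174 0.24502007 0.04899687] 0.043655386848703674 50.21357042075806 [-0.71380676 -0.84636467 -0.67927437]
```

View pics/w5.png

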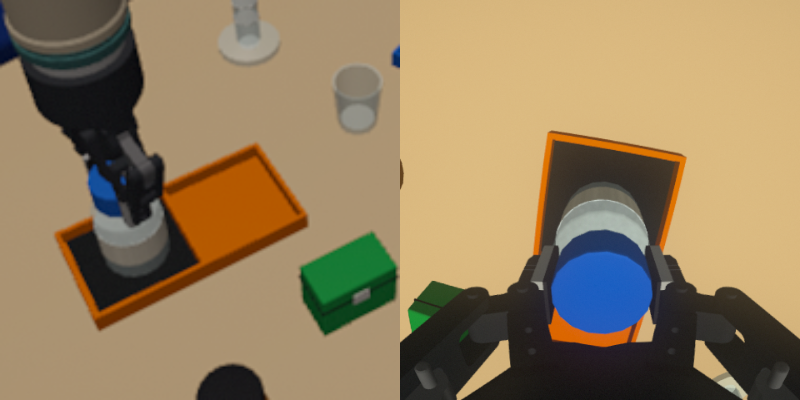

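The bottle is centred over the black pad, with about 8 mm left to lower.

Request:
drive_tool(grip=[40,40,40,40,40], translation=[[0,0,3],[0,0,2.5],[0,0,1.2],[0,0,0],[0,0,0]], roll=[0,0,0,0,0])

```text
time: 8.93
tcp_pos: [0.6359, 0.2448, 0.0416]
tcp_rot: [-0.0, 0.707, 0.707, -0.0]
ft_force: [-0.1, -0.1, 1.9]
finger_gap: 0.0434
finger_force: 50.6
```

Request:
drive_tool(grip=[40,40,40,40], translation=[[0,0,0.6],[0,0,0.6],[0,0,0],[0,0,0]], roll=[0,0,0,0])

```text
time: 9.43
tcp_pos: [0.636, 0.2448, 0.0416]
tcp_rot: [-0.0, 0.707, 0.707, 0.0]
ft_force: [-3.3, -0.7, 9.3]
finger_gap: 0.0435
finger_force: 51.6
```

Request:
drive_tool(grip=[44,47,52,60,70,85,85,85,85,85,85], translation=[[0,0,-0.8],[0,0,0],[0,0,0],[0,0,0],[0,0,0],[0,0,0],[0,0,0],[0,0,-10],[0,0,-30],[0,0,-45],[0,0,-45]], roll=[0,0,0,0,0,0,0,0,0,0,0])

```text
time: 10.8
tcp_pos: [0.6362, 0.2447, 0.1731]
tcp_rot: [0.0, 0.707, 0.707, 0.0]
ft_force: [0.8, 0.6, -0.3]
finger_gap: 0.085
finger_force: 0.0
```

Request:
drive_tool(grip=[85,85,85,85,85,85,85,85,85,85,85], translation=[[-20,-28,0],[-30,-40,0],[-30,-40,0],[-20,-28,0],[-9,-11,0],[0,0,35],[0,0,35],[0,0,20],[0,0,10],[0,0,0],[0,0,0]], roll=[0,0,0,0,0,5.6,5.6,0,0,0,0])

```text
time: 12.18
tcp_pos: [0.4902, 0.1359, 0.0719]
tcp_rot: [0.0, 0.772, 0.635, 0.001]
ft_force: [-0.4, -1.1, -0.6]
finger_gap: 0.0852
finger_force: 0.0
```

```bash
python3 - <<'E'
from workcell import bot
import cv2,numpy as np
s=bot.state();print(s["tcp_pos"],s["finger_gap"],s["finger_force"],s["ft_force"])
c=bot.capture("side");im=c["pixels"][:,:,::-1];cw=bot.capture("wrist");iw=cw["pixels"][:,:,::-1].copy()
def pw(c,X):
    q=c["R"]@X+c["t"];r=np.hypot(q[0],q[1]);return c["mtx"][:2,2]+c["mtx"][0,0]*np.arctan2(r,q[2])*q[:2]/r
a=np.deg2rad(-11.2);ex=np.array([np.cos(a),np.sin(a),0]);ey=np.array([-np.sin(a),np.cos(a),0])
for z in(.05,):
  P=np.array([pw(cw,np.array([.489,.136,z])+sx*.02*ex+sy*.034*ey) for sx,sy in((1,1),(1,-1),(-1,-1),(-1,1))]).astype(int);cv2.polylines(iw,[P],True,(0,0,255),1)
cv2.imwrite("pics/w6.png",np.hstack([cv2.resize(im[210:400,140:330],(400,400)),cv2.resize(iw[:,80:560],(400,400))]))
E
```

```text
[0.49020198 0.13593987 0.07185556] 0.08518786033470166 0.0 [-0.39155164 -1.07976106 -0.55521226]
```

View pics/w6.png

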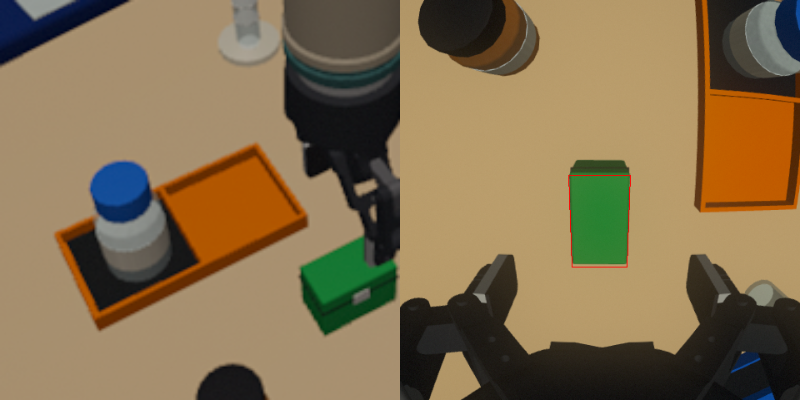

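```bash
python3 - <<'E'
from workcell import bot
import numpy as np
c=bot.capture("wrist");s=bot.state();p=np.array(s["tcp_pos"])
from scipy.spatial.transform import Rotation as R
q=s["tcp_rot"];T=R.from_quat(np.r_[q[1:],q[0]]).as_matrix()
def pw(X):
    q=c["R"]@X+c["t"];r=np.hypot(q[0],q[1]);return (c["mtx"][:2,2]+c["mtx"][0,0]*np.arctan2(r,q[2])*q[:2]/r).round(0)
for b in(0,.013,.026,.039,.052):
  print(b,[pw(p+T@np.array([dx,dy,-b])).tolist() for dx in(-.011,.011) for dy in(-.0427,.0427)])
E
```

```text
0 [[241.0, 302.0], [401.0, 302.0], [237.0, 264.0], [405.0, 264.0]]
0.013 [[235.0, 314.0], [406.0, 314.0], [231.0, 273.0], [410.0, 273.0]]
0.026 [[230.0, 327.0], [412.0, 327.0], [225.0, 284.0], [416.0, 284.0]]
0.039 [[223.0, 341.0], [418.0, 342.0], [218.0, 297.0], [424.0, 297.0]]
0.052 [[216.0, 358.0], [425.0, 359.0], [209.0, 311.0], [432.0, 312.0]]
```

The clear bottle stands on the pad. The box is at about (489,137) with the yaw matched. The open fingertips measure about 45 mm behind the nominal TCP, so I need to command roughly 30 mm lower than the nominal geometry gives.

Request:
drive_tool(grip=[85,85,85,85,85,85,70,58,50,44,40,36], translation=[[1,-1,25],[0,0,25],[0,0,15],[0,0,10],[0,0,5],[0,0,0],[0,0,0],[0,0,0],[0,0,0],[0,0,0],[0,0,0],[0,0,0]], roll=[0,0,0,0,0,0,0,0,0,0,0,0], squeeze=40)

```text
time: 13.82
tcp_pos: [0.4887, 0.1369, -0.0086]
tcp_rot: [0.0, 0.772, 0.635, 0.0]
ft_force: [-0.3, 0.2, 3.2]
finger_gap: 0.0394
finger_force: 41.1
```

Request:
drive_tool(grip=[36,36,36,36], translation=[[0,0,0],[0,0,0],[0,0,-3],[0,0,0]], roll=[0,0,0,0])

```text
time: 14.32
tcp_pos: [0.4882, 0.1369, -0.006]
tcp_rot: [-0.0, 0.772, 0.635, -0.0]
ft_force: [-0.4, -0.3, -1.4]
finger_gap: 0.0393
finger_force: 40.7
```

```bash
python3 - <<'E'
from workcell import bot
import cv2,numpy as np
c=bot.capture("side");im=c["pixels"][:,:,::-1];iw=bot.capture("wrist")["pixels"][:,:,::-1].copy()
cv2.imwrite("pics/w7.png",np.hstack([cv2.resize(im[250:400,230:380],(400,400)),cv2.resize(iw[:,80:560],(400,400))]))
E
```

```text
(no output)
```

View pics/w7.png

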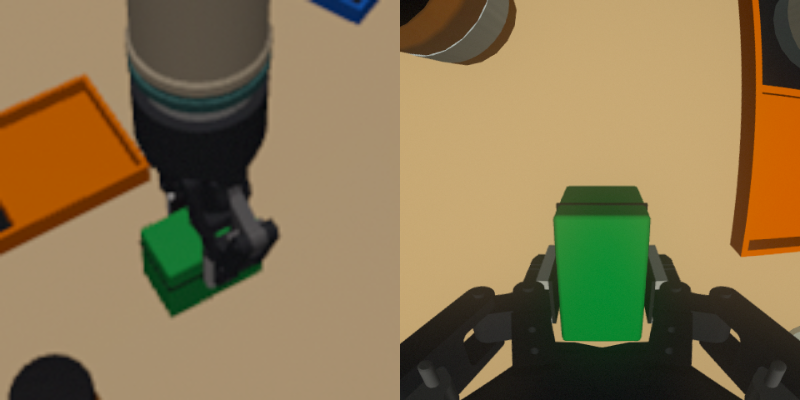

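The grasp is good: the box is between the pads with a 39.3 mm gap, and it lifts.

Request:
drive_tool(grip=[36,36,36,36,36,36,36,36,36,36,36,36], translation=[[0,0,-15],[0,0,-25],[0,0,-20],[10,30,0],[13,38,0],[12,36,0],[6,16,0],[2,6,0],[0,0,0],[0,0,20],[0,0,20],[0,0,8]], roll=[0,0,0,0,0,0,0,-1.3,0,0,0,0])

```text
time: 15.92
tcp_pos: [0.6183, 0.1545, 0.0035]
tcp_rot: [-0.001, 0.765, 0.644, -0.002]
ft_force: [-0.3, -0.0, -1.1]
finger_gap: 0.0391
finger_force: 40.7
```

Request:
drive_tool(grip=[36,36,36], translation=[[0,0,4],[0,0,0],[0,0,0]], roll=[0,0,0])

```text
time: 16.3
tcp_pos: [0.6208, 0.1547, 0.0026]
tcp_rot: [0.0, 0.765, 0.644, 0.0]
ft_force: [0.8, 0.4, -1.0]
finger_gap: 0.0394
finger_force: 40.7
```

```bash
python3 - <<'E'
from workcell import bot
import cv2,numpy as np
c=bot.capture("side");im=c["pixels"][:,:,::-1];iw=bot.capture("wrist")["pixels"][:,:,::-1].copy()
cv2.imwrite("pics/w8.png",np.hstack([cv2.resize(im[230:380,150:300],(400,400)),cv2.resize(iw[:,80:560],(400,400))]))
E
```

```text
(no output)
```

View pics/w8.png

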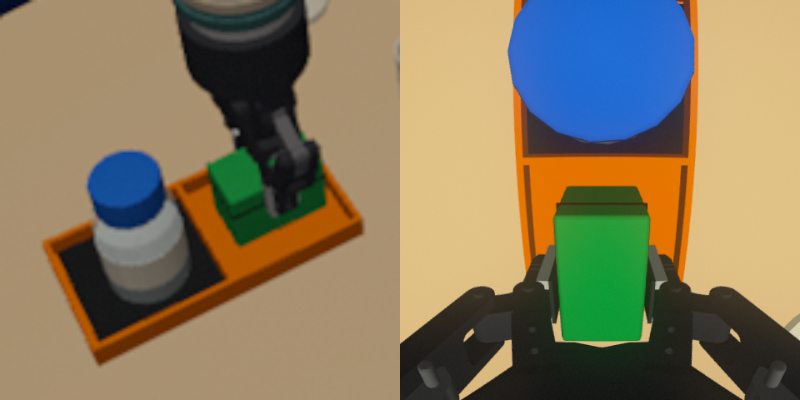

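The box is centred in the bare compartment with about 7 mm to go. The bottle is undisturbed.

Request:
drive_tool(grip=[36,36,36,36,36,36], translation=[[0,0,3],[0,0,2.5],[0,0,1],[0,0,0.6],[0,0,0],[0,0,0]], roll=[0,0,0,0,0,0])

```text
time: 17.15
tcp_pos: [0.6201, 0.1547, -0.0046]
tcp_rot: [-0.0, 0.765, 0.644, -0.0]
ft_force: [-1.7, 0.9, 5.6]
finger_gap: 0.0392
finger_force: 41.3
```

Request:
drive_tool(grip=[39,41,44,50,56,60,60,60,85,85,85], translation=[[0,0,-0.6],[0,0,0],[0,0,0],[0,0,0],[0,0,0],[0,0,0],[0,0,-15],[0,0,-35],[0,0,-40],[0,0,-35],[0,0,0]], roll=[0,0,0,0,0,0,0,0,-5,-4.9,0])

```text
time: 18.52
tcp_pos: [0.6232, 0.1549, 0.125]
tcp_rot: [0.002, 0.707, 0.707, 0.003]
ft_force: [1.0, 0.4, -0.5]
finger_gap: 0.0852
finger_force: 0.0
```

Request:
drive_tool(grip=[85,85,85,85,85,85,85,85], translation=[[20,-28,0],[27,-40,0],[30,-42,0],[26,-40,0],[14,-20,0],[6,-8,15],[0,0,0],[0,0,0]], roll=[0,0,0,0,0,0,0,0])

```text
time: 19.52
tcp_pos: [0.443, 0.277, 0.1058]
tcp_rot: [0.0, 0.707, 0.707, 0.0]
ft_force: [-0.3, 0.5, -0.3]
finger_gap: 0.0851
finger_force: 0.0
```

```bash
python3 - <<'E'
from workcell import bot
import cv2,numpy as np
s=bot.state();print(s["tcp_pos"])
cs=bot.capture("side");im=cs["pixels"][:,:,::-1].copy();cw=bot.capture("wrist");iw=cw["pixels"][:,:,::-1].copy()
def pj(c,X):
    q=c["R"]@X+c["t"];return (c["mtx"]@q)[:2]/q[2]
def pw(c,X):
    q=c["R"]@X+c["t"];r=np.hypot(q[0],q[1]);return c["mtx"][:2,2]+c["mtx"][0,0]*np.arctan2(r,q[2])*q[:2]/r
for img,f,c in((im,pj,cs),(iw,pw,cw)):
  for z,r in((0,.027),(.1,.0225)):
    P=np.array([f(c,np.array([.442+r*np.cos(a),.278+r*np.sin(a),z])) for a in np.linspace(0,6.28,40)]).astype(int);cv2.polylines(img,[P],True,(0,0,255),1)
cv2.imwrite("pics/w9.png",np.hstack([cv2.resize(im[230:470,130:370],(400,400)),cv2.resize(iw[:,80:560],(400,400))]))
E
```

```text
[0.44296987 0.27697426 0.10584875]
```

View pics/w9.png

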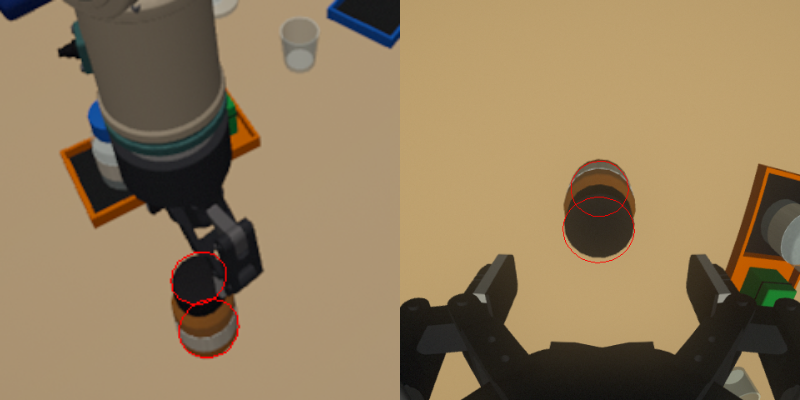

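The amber model fits within 3 mm, with the real bottle slightly towards +y. I'll descend and grasp the cap as before.

Request:
drive_tool(grip=[85,85,85,85,72,60,52,47,44,42,40,40], translation=[[2,-1,25],[0,0,28],[0,0,14],[0,0,4],[0,0,0],[0,0,0],[0,0,0],[0,0,0],[0,0,0],[0,0,0],[0,0,0],[0,0,0]], roll=[0,0,0,0,0,0,0,0,0,0,0,0], squeeze=50)

```text
time: 21.12
tcp_pos: [0.4416, 0.2798, 0.0352]
tcp_rot: [0.0, 0.707, 0.707, 0.001]
ft_force: [-0.4, 0.2, 5.9]
finger_gap: 0.0435
finger_force: 48.5
```

Request:
drive_tool(grip=[40,40,40,40,40,40], translation=[[0,0,0],[0,0,0],[0,0,-4],[0,0,-10],[0,0,0],[0,0,0]], roll=[0,0,0,0,0,0])

```text
time: 21.88
tcp_pos: [0.4412, 0.2796, 0.0487]
tcp_rot: [-0.0, 0.707, 0.707, 0.0]
ft_force: [0.4, 0.7, -1.0]
finger_gap: 0.0438
finger_force: 49.1
```

Request:
drive_tool(grip=[40,40,40,40,40,40,40,40,40,40,40,40], translation=[[0,0,-20],[0,0,-30],[0,0,-25],[-15,7,-15],[-30,14,0],[-42,19,0],[-50,23,0],[-50,23,0],[-50,23,0],[-50,23,0],[-50,23,0],[-40,18,0]], roll=[0,0,0,0,0,0,0,0,0,0,0,0])

```text
time: 23.38
tcp_pos: [0.6143, -0.1018, 0.138]
tcp_rot: [0.0, 0.708, 0.706, -0.001]
ft_force: [1.0, 0.6, -2.0]
finger_gap: 0.0436
finger_force: 49.4
```

Request:
drive_tool(grip=[40,40,40,40,40,40,40,40,40], translation=[[-25,12,0],[-9,4,0],[0,0,0],[0,0,25],[0,0,30],[0,0,25],[0,0,8],[0,0,0],[0,0,0]], roll=[0,0,0,0,0,0,0,0,0])

```text
time: 24.5
tcp_pos: [0.6315, -0.1312, 0.0518]
tcp_rot: [0.001, 0.707, 0.708, 0.001]
ft_force: [-0.0, 0.2, -1.2]
finger_gap: 0.0437
finger_force: 49.4
```

```bash
python3 - <<'E'
from workcell import bot
import cv2,numpy as np
c=bot.capture("side");im=c["pixels"][:,:,::-1];iw=bot.capture("wrist")["pixels"][:,:,::-1].copy()
cv2.imwrite("pics/w10.png",np.hstack([cv2.resize(im[150:300,300:450],(400,400)),cv2.resize(iw[:,80:560],(400,400))]))
E
```

```text
(no output)
```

View pics/w10.png

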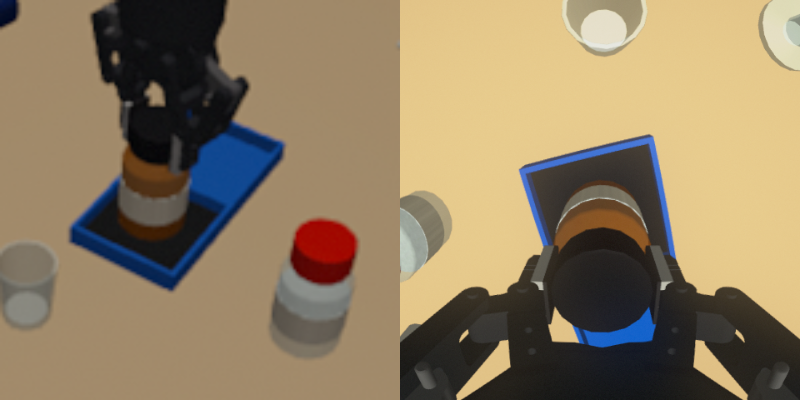

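The amber bottle is over the black pad inside the walls. I'll lower it the last 10 mm.

Request:
drive_tool(grip=[40,40,40,40,40,40,40], translation=[[0,0,4],[0,0,3],[0,0,2],[0,0,1],[0,0,0.5],[0,0,0],[0,0,0]], roll=[0,0,0,0,0,0,0])

```text
time: 25.48
tcp_pos: [0.6305, -0.1313, 0.0413]
tcp_rot: [-0.0, 0.707, 0.707, 0.0]
ft_force: [-2.3, 1.2, 7.3]
finger_gap: 0.0438
finger_force: 50.7
```

Request:
drive_tool(grip=[43,46,50,60,72,85,85,85,85,85], translation=[[0,0,-0.6],[0,0,0],[0,0,0],[0,0,0],[0,0,0],[0,0,0],[0,0,-10],[0,0,-30],[0,0,-40],[0,0,-15]], roll=[0,0,0,0,0,0,0,0,0,0])

```text
time: 26.72
tcp_pos: [0.6323, -0.132, 0.1388]
tcp_rot: [0.002, 0.707, 0.707, 0.001]
ft_force: [0.5, 0.4, -0.3]
finger_gap: 0.0846
finger_force: 0.0
```

Request:
drive_tool(grip=[85,85,85,85,85,85,85,85,85,85,85], translation=[[-20,-26,0],[-31,-40,0],[-35,-45,0],[-35,-45,0],[-22,-29,0],[-11,-14,0],[0,0,25],[0,0,30],[0,0,20],[0,0,0],[0,0,0]], roll=[0,0,0,0,0,0,0,0,0,0,0])

```text
time: 28.1
tcp_pos: [0.4327, -0.2854, 0.0612]
tcp_rot: [0.0, 0.706, 0.708, 0.0]
ft_force: [0.4, 0.5, 0.6]
finger_gap: 0.0846
finger_force: 0.0
```

```bash
python3 - <<'E'
from workcell import bot
import cv2,numpy as np
s=bot.state();print(s["tcp_pos"])
cs=bot.capture("side");im=cs["pixels"][:,:,::-1].copy();cw=bot.capture("wrist");iw=cw["pixels"][:,:,::-1].copy()
def pj(c,X):
    q=c["R"]@X+c["t"];return (c["mtx"]@q)[:2]/q[2]
def pw(c,X):
    q=c["R"]@X+c["t"];r=np.hypot(q[0],q[1]);return c["mtx"][:2,2]+c["mtx"][0,0]*np.arctan2(r,q[2])*q[:2]/r
for img,f,c in((im,pj,cs),(iw,pw,cw)):
  for z,r in((0,.022),(.06,.025)):
    P=np.array([f(c,np.array([.431+r*np.cos(a),-.2855+r*np.sin(a),z])) for a in np.linspace(0,6.28,40)]).astype(int);cv2.polylines(img,[P],True,(0,0,255),1)
cv2.imwrite("pics/w11.png",np.hstack([cv2.resize(im[120:320,320:520],(400,400)),cv2.resize(iw[:,80:560],(400,400))]))
E
```

```text
[ 0.43268769 -0.28538383  0.06117131]
```

View pics/w11.png

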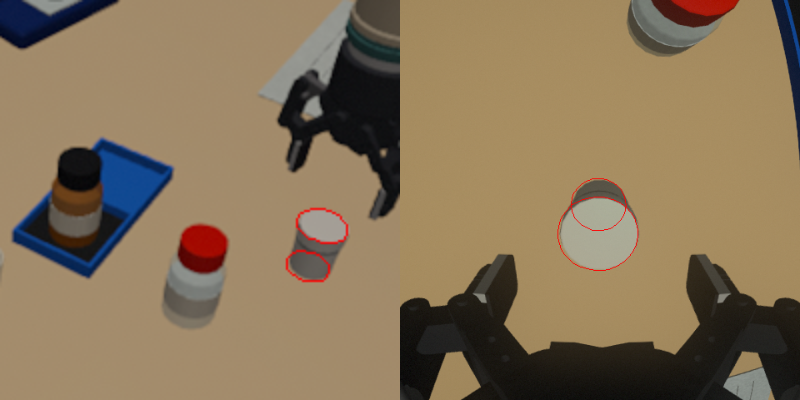

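The amber bottle stands in the blue tray, and the pot model fits at (431,-285). I'll descend to grip the lid.

Request:
drive_tool(grip=[85,85,85,85,85,75,64,56,52,49,46,46], translation=[[0,-1,20],[0,0,20],[0,0,12],[0,0,7],[0,0,0],[0,0,0],[0,0,0],[0,0,0],[0,0,0],[0,0,0],[0,0,0],[0,0,0]], roll=[0,0,0,0,0,0,0,0,0,0,0,0], squeeze=30)

```text
time: 29.7
tcp_pos: [0.4309, -0.2856, 0.002]
tcp_rot: [0.0, 0.707, 0.707, 0.0]
ft_force: [1.0, -0.2, 6.2]
finger_gap: 0.0485
finger_force: 30.3
```

Request:
drive_tool(grip=[46,46,46,46,46,46], translation=[[0,0,0],[0,0,0],[0,0,-4],[0,0,-8],[0,0,0],[0,0,0]], roll=[0,0,0,0,0,0])

```text
time: 30.45
tcp_pos: [0.4308, -0.2854, 0.0137]
tcp_rot: [0.0, 0.707, 0.707, 0.0]
ft_force: [0.1, -0.4, -1.0]
finger_gap: 0.0486
finger_force: 31.1
```

```bash
python3 - <<'E'
from workcell import bot
import cv2,numpy as np
c=bot.capture("side");im=c["pixels"][:,:,::-1];iw=bot.capture("wrist")["pixels"][:,:,::-1].copy()
cv2.imwrite("pics/w12.png",np.hstack([cv2.resize(im[150:300,400:550],(400,400)),cv2.resize(iw[:,80:560],(400,400))]))
E
```

```text
(no output)
```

View pics/w12.png

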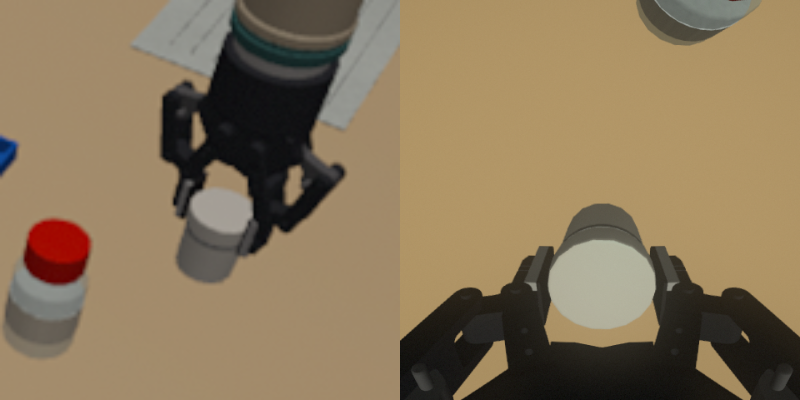

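Request:
drive_tool(grip=[46,46,46,46,46,46,46,46,46,46,46,46], translation=[[0,0,-20],[0,0,-30],[6,20,0],[10,35,0],[13,45,0],[13,45,0],[12,41,0],[7,24,0],[3,11,0],[0,0,0],[0,0,20],[0,0,20]], roll=[0,0,0,0,0,0,0,0,0,0,0,0])

```text
time: 32.05
tcp_pos: [0.6502, -0.2218, 0.0221]
tcp_rot: [-0.001, 0.707, 0.707, -0.0]
ft_force: [-0.5, 0.7, -1.0]
finger_gap: 0.0488
finger_force: 31.3
```

Request:
drive_tool(grip=[46,46,46], translation=[[0,0,7],[0,0,0],[0,0,0]], roll=[0,0,0])

```text
time: 32.42
tcp_pos: [0.6521, -0.2216, 0.0171]
tcp_rot: [0.0, 0.707, 0.707, 0.0]
ft_force: [-1.3, -0.0, -1.3]
finger_gap: 0.0486
finger_force: 31.3
```

```bash
python3 - <<'E'
from workcell import bot
import cv2,numpy as np
c=bot.capture("side");im=c["pixels"][:,:,::-1];iw=bot.capture("wrist")["pixels"][:,:,::-1].copy()
cv2.imwrite("pics/w13.png",np.hstack([cv2.resize(im[130:280,310:460],(400,400)),cv2.resize(iw[:,80:560],(400,400))]))
E
```

```text
(no output)
```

View pics/w13.png

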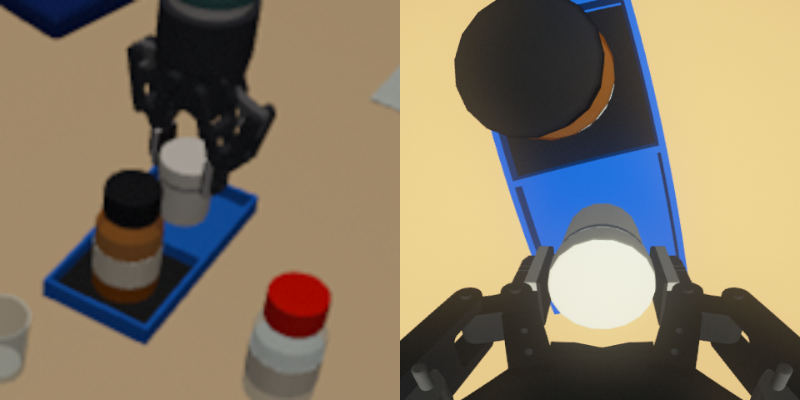

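The pot is inside the bare compartment with about 11 mm left to lower.

Request:
drive_tool(grip=[46,46,46,46,46,46,46], translation=[[0,0,4],[0,0,3],[0,0,2],[0,0,1.2],[0,0,0.6],[0,0,0],[0,0,0]], roll=[0,0,0,0,0,0,0])

```text
time: 33.4
tcp_pos: [0.6516, -0.2213, 0.0062]
tcp_rot: [-0.0, 0.707, 0.707, -0.0]
ft_force: [-1.1, 0.9, 2.7]
finger_gap: 0.0483
finger_force: 31.5
```

Request:
drive_tool(grip=[46,48,50,54,62,72,85,85,85,85,85,85], translation=[[0,0,0.3],[0,0,0],[0,0,0],[0,0,0],[0,0,0],[0,0,0],[0,0,0],[0,0,-15],[0,0,-35],[0,0,-50],[0,0,-50],[0,0,0]], roll=[0,0,0,0,0,0,0,0,0,0,0,0])

```text
time: 34.9
tcp_pos: [0.655, -0.2231, 0.162]
tcp_rot: [0.005, 0.707, 0.707, 0.002]
ft_force: [0.1, -0.4, -0.4]
finger_gap: 0.0851
finger_force: 0.0
```

Request:
drive_tool(grip=[85,85,85,85,85,85], translation=[[-15,-35,0],[-20,-45,0],[-20,-45,0],[-15,-35,0],[0,0,0],[0,0,0]], roll=[0,0,0,0,0,0])

```text
time: 35.65
tcp_pos: [0.4925, -0.2909, 0.1557]
tcp_rot: [0.0, 0.707, 0.708, 0.0]
ft_force: [1.3, 0.1, 0.4]
finger_gap: 0.085
finger_force: 0.0
```

```bash
python3 - <<'E'
from workcell import bot
import cv2
cv2.imwrite("pics/f.png",bot.capture("side")["pixels"][:,:,::-1])
E
```

```text
(no output)
```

View pics/f.png

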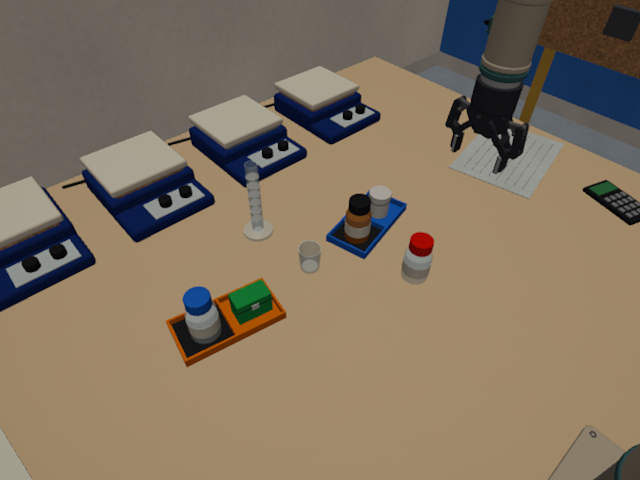

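The final view shows both kits complete and upright: the clear bottle at (202,315), the box at (250,302), the amber bottle at (358,220) and the pot at (379,203). The bystanders have not moved.

```bash
python3 -c "
from workcell import bot
print(bot.close_job())"
```

```text
the job is handed in; nothing more can be done
None
```

Both kits are made up as asked and handed in at about 36 s: all four items stand upright in their compartments, and the red-capped bottle, beaker and cylinder are where they started.

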